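# Couple the flanged tube to the swarf extractor port

### The job

Fit the tube with the flanges to the swarf extractor: lay it in the open clamp's lower half and on the saddle so that its end flange faces the fixed flange inside the clamp's groove. Then swing the upper half of the clamp ring fully down over both flanges, and after that swing the latch arm across the clamp's ear as far as it goes. Do not move the plain tube, the can or the wrench.

Things in the scene. Friction and masses are not known exactly. Their poses are not given: they have to be found in the camera images.
- tube: The tube to fit: aluminium, 180 mm long, 50 mm diameter, an 80 mm diameter, 8 mm thick flange at each end (ends alike). 0.35-0.7 kg. Origin mid-length on its axis; x along the axis; may be rolled about x. Lies level, axis 65 mm above the table, in one of two wooden rests left or right of the port; the rests touch it 39-51 mm either side of its middle, so its middle is free to grip from above.
- port: Extractor port, fixed. Origin on the table below the face of the fixed flange; x along the pipe axis from the saddle to the grey collector box, y to the clamp hinge's side, z up. Pipe axis 80 mm above the table. The fixed flange (80 mm diameter, 8 mm thick) has its face at x = 0, looking to -x. A V saddle at x = -139 to -151 mm carries the tube's far half; between saddle and clamp is room for fingers.
- groove (a point): Where the centre of the loose tube's end face belongs: port frame (-2.5, 0, 80) mm. The lower clamp half is a half-round trough, 100 mm wide, open upward. Its groove runs on from the fixed flange to x = -13 mm, so the loose 8 mm flange has 5 mm of play along x; then comes a lip to x = -18 mm, inner radius 31 mm.
- seat (a point): Where the tube's middle is when it lies in place, its flange in the middle of the groove's play: port frame (-92.5, 0, 80) mm. The tube then lies along the port's x; it is lowered in from straight above and rests there when let go.
- clamp (a joint): Upper clamp half: rad, 0 shut on the lower half, grows as it opens (to 2.0; starts 1.7-1.9, upright, leaning to +y of the port). Stiff hinge: stays where left, takes 2-6 N at the handle. The half ring is 100 mm in diameter, 34 mm wide. Its ear, 24 mm wide, when shut reaches to port y = -92 mm, top 91 mm above the table; when open, its tip is the highest point, about 40 mm above the handle.
- clamp_hinge (a point): Centre of the clamp's hinge, port frame (0, 55, 80) mm; hinge axis along the port's x.
- clamp_handle (a point): Middle of the round handle bar of the upper clamp half: steel, 14 mm diameter, parallel to the port's x, 42 mm free between its two end struts, 38 mm clear of the ring. With the clamp closed it lies at port frame (0, -67, 147) mm; it turns about the hinge, so (-122, +67) mm in (y, z) from the hinge when closed. It can be pinched from above and rolls in the fingers.
- latch (a joint): Latch arm: rad about its vertical pivot, 0 lying across the ear at its stop (latched), grows as it swings out to -y of the port (to 1.6; starts 1.1-1.5). Moves level, takes about 1 N at the knob, stays where left. Its underside is 97 mm above the table: it passes over the ear only if the clamp is shut within about 0.03 rad, and then holds the ear down.
- latch_pivot (a point): Pivot axis of the latch arm, port frame (30, -80, 101) mm.
- latch_knob (a point): On the axis of the upright round black knob at the end of the latch arm (18 mm diameter, standing from 105 to 145 mm above the table), 131 mm above the table, 82 mm from the pivot axis. Latched, it is at port frame (-52, -80, 131) mm; the arm then points from the pivot to -x.
- plain_tube: Bystander: plain aluminium tube without flanges, 180 mm long, 50 mm diameter, in the other wooden rest. Origin at its middle.
- oil_can: Bystander: steel can, 60 mm diameter, 140 mm high, standing. Origin at the centre of its underside.
- wrench: Bystander: steel wrench, 180 mm long, lying on the table.
Things that resemble listed ones, but are neither listed nor needed, are in the scene too. Leave any blue or turquoise look-alike of the tube alone.

How it is judged:
On the way, in this order (a step that is already met when the one before it is completed fails the run):
1. the flanged tube lies home in the lower clamp half and the saddle (distance between tube and seat below 0.007 m and angle between the x axis of tube and the x axis of port, either way round below 0.06 rad and linear speed of tube below 0.03 m/s), for 0.2 s.
2. the upper clamp half is shut over both flanges (distance between tube and seat below 0.007 m and angle between the x axis of tube and the x axis of port, either way round below 0.06 rad and value of joint clamp below 0.05 rad), for 0.2 s.
3. the latch arm lies across the ear (value of joint latch below 0.12 rad and value of joint clamp below 0.05 rad), for 0.2 s.
At the end, for the whole second after the job is handed in: The flanged tube's middle is within 7 mm of its seat and its axis within 0.06 rad of the port's, the clamp is shut to under 0.05 rad, the latch arm is closed to under 0.12 rad, and all is at rest (all of step 3 and distance between tube and seat below 0.007 m and angle between the x axis of tube and the x axis of port, either way round below 0.06 rad and linear speed of tube below 0.02 m/s and velocity of joint clamp below 0.05 rad/s); the robot touches nothing.
It fails at once if the plain tube, the can or the wrench is moved by more than 20 mm, or the can is tipped (distance of any of plain_tube, oil_can, wrench from where it was at the start of the episode above 0.02 m or angle between oil_can's own z axis and vertical above 0.3 rad).
It also fails if it takes over 72 s, if anything falls off the work surface, if the arm or the gripper's body presses on something with over 40 N, if the wrist force passes 120 N, or if a joint passes its speed limit or range.

### The arm

A 7-joint arm with a two-finger parallel gripper is mounted at the origin on the work surface. World frame = base frame: x ahead of the robot, y to its left, z up, the work surface at z = 0. Lengths are in m, angles in rad, forces in N, time in s.
With the tool pointing down it reaches from about 0.35 to 0.9 m from the base axis. Payload 19.9 kg.
Tool frame: the origin (TCP) lies at the very end of the fingers, on their centre line; the grasp point (between the pads) lies 19 mm behind it; z points along the fingers, y is the line along which they close (so a half turn about z gives the same grasp; the last joint's range is limited). The gripper opens to 94 mm and grips with 3 to 60 N. Pads are 16 mm wide; open, the fingers measure 119 mm over their backs; the gripper's body (75 mm by 177 mm) begins 78 mm behind the grasp point.
Start: joints at [-1.389, 0.417, -0.01, 1.614, 0.005, 1.111, -0.053], TCP at [0.138, 0.61, 0.205] pointing down, gripper open.
Joint ranges: [-2.81, 2.81], [-0.39, 2.02], [-1.27, 1.25], [0.06, 2.57], [-1.19, 4.33], [0.19, 2], [-2.82, 2.82]. Speed limits (rad/s): [1.89, 1.89, 2.39, 2.39, 3.01, 3.01, 3.01].

### API

Orientations are given as a 3x3 rotation matrix whose columns are the frame's x, y, z axes.
In Python, from cell import bot gives the robot as it stands. Calls block until the motion is done:
- bot.move_to(position, orientation): joint-space move of the TCP to a pose.
- bot.movel(position, feed=0.15, orientation=None, max_force=None): straight line of the TCP; orientation=None keeps the orientation; feed is the mean speed in m/s. With max_force (N) it stops when the force on the tool has changed by that much, and returns True; else False.
- bot.movej(angles): joint-space move.
- bot.gripper_open() and bot.gripper_close(grasp_force=None): open the fingers fully, or close them until they stop; grasp_force is the grip in N (None keeps the last).
- bot.wait(seconds).
- bot.solve_ik(position, orientation): joint angles nearest the present ones, or None.
- bot.state(): the state.
- bot.snapshot(name): name is "scene" or "top" or "wrist"; returns the picture (480x640x3 uint8, red, green, blue); there is no depth.
- bot.get_calibration(name): a dict with "camera_matrix" (3x3 intrinsics, pixels), "world_to_cam" (4x4, takes a point from world to camera coordinates). Camera axes: x right, y up, looking along -z (the intrinsics and any distortion apply to the point x, -y, -z); pixel columns grow to the right and rows downward; lengths in m; the calibration is good to about 2 mm. A picture is of the moment at which its call begins: read the wrist's pose just before it. get_calibration takes no time and is no camera call; for the wrist camera it gives the pose at the moment of the call.
A pose or a line that the arm cannot do raises bot.Unreachable and nothing moves.
- bot.finish_job(): hands the job in; it is judged then, once.
The state is a dict: "time_s": time; "qpos": joint angles; "joint_vel": joint speeds; "joint_torque": joint torques, N m; "ee_pos": TCP position; "tcp_rot": TCP orientation; "contact_force": force on the tool from outside, world axes, zero at the start; "wrist_torque": the same for the moment, N m; "gripper_width": finger opening in m; "grip_force": force on a finger pad.
Only numpy, scipy, OpenCV 4.12 (cv2) and the standard library are available. Lean on these libraries where they do the work, as an engineer would, in place of code of your own. Each camera call takes 0.05 s, during which the arm holds its last target. There are 200 camera calls.

## Working session

There is one attempt and no reset: what is moved stays moved. The work goes in short steps, each a Python script; the robot and the scene stay as the last script left them, time stands still between calls to the robot, and variables do not carry over. Pictures are saved under pics/ and viewed, at most 10 in all, crops included, and the job is handed in when it is done.

```bash
ls; mkdir -p pics; python3 - <<'E'
from cell import bot
import cv2,numpy as np
for n in ("scene","top"):
    cv2.imwrite(f"pics/{n}0.png",bot.snapshot(n)[:,:,::-1])
    c=bot.get_calibration(n);print(n,{k:np.round(v,4).tolist() if not isinstance(v,str) else v for k,v in c.items()})
print(bot.state()["time_s"])
E
```

```text
pics
scene {'camera_matrix': [[618.0863, 0.0, 311.608], [0.0, 618.0863, 245.3175], [0.0, 0.0, 1.0]], 'world_to_cam': [[-0.1878, 0.9821, 0.0124, 0.1907], [-0.6599, -0.1356, 0.739, 0.2064], [0.7275, 0.1306, 0.6736, -2.0188], [0.0, 0.0, 0.0, 1.0]]}
top {'camera_matrix': [[467.0818, 0.0, 325.215], [0.0, 467.0818, 237.6743], [0.0, 0.0, 1.0]], 'world_to_cam': [[-0.0023, -0.9999, -0.0122, -0.0694], [0.9883, -0.0041, 0.1526, -0.471], [-0.1526, -0.0117, 0.9882, -1.1243], [0.0, 0.0, 0.0, 1.0]]}
0.1
```

View pics/scene0.png

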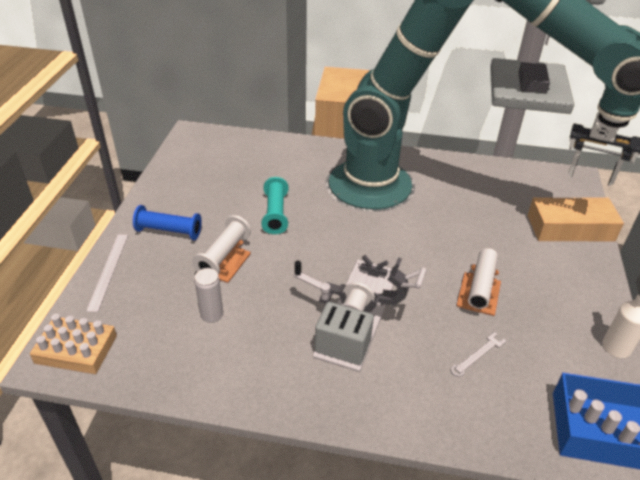

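View pics/top0.png

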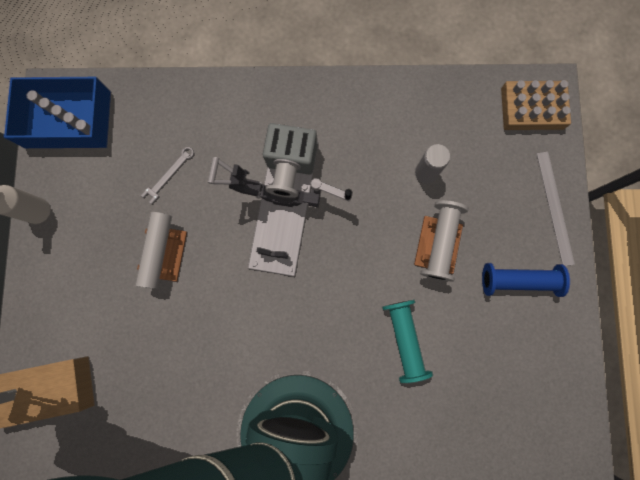

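The scene contains these candidates (top-view pixels):
- Aluminium tube with flanges at (444,240), in the rest on the -y side.
- Plain tube at (154,250).
- Blue look-alike at (525,280).
- Turquoise look-alike at (408,343).

The port's box is at (290,145), the clamp's handle at (215,170), the latch knob at (349,194) and the saddle at (272,253). I choose (444,240) and check it in a close crop.

```bash
cat > h.py <<'E'
import numpy as np,cv2
from cell import bot
def ray(cal,u,v):
    K=np.array(cal["camera_matrix"]);T=np.array(cal["world_to_cam"])
    d=np.linalg.inv(K)@[u,v,1];d=np.array([d[0],-d[1],-d[2]])
    R=T[:3,:3];return -R.T@T[:3,3],R.T@d
def onz(cal,u,v,z):
    o,d=ray(cal,u,v);return o+d*(z-o[2])/d[2]
def proj(cal,p):
    K=np.array(cal["camera_matrix"]);T=np.array(cal["world_to_cam"])
    c=T[:3,:3]@p+T[:3,3];q=K@[c[0],-c[1],-c[2]];return q[:2]/q[2]
def down(a):  # tool z down, tool y (closing) at world angle a
    y=np.array([np.cos(a),np.sin(a),0]);z=np.array([0,0,-1.]);return np.column_stack([np.cross(y,z),y,z])
E
python3 - <<'E'
from h import *
im=cv2.imread("pics/top0.png")
a=cv2.resize(im[110:290,200:360],None,fx=3.3,fy=3.3,interpolation=cv2.INTER_CUBIC)
b=cv2.resize(im[190:290,400:480],None,fx=3.3,fy=3.3,interpolation=cv2.INTER_CUBIC)
c=np.zeros((a.shape[0],a.shape[1]+b.shape[1],3),np.uint8);c[:,:a.shape[1]]=a;c[:b.shape[0],a.shape[1]:]=b
cv2.imwrite("pics/crop1.png",c);print(c.shape)
t=bot.get_calibration("top")
for n,u,v,z in[("tubeA",451,205,.065),("tubeB",437,278,.065),("mid",444.5,241,.065),("knob",349,194,.14),("saddle",272,253,.06),("box",290,128,.13),("pipe",285,180,.1)]:print(n,onz(t,u,v,z).round(3))
print(bot.state()["tcp_rot"],bot.get_calibration("wrist"),bot.state()["ee_pos"])
E
```

```text
(594, 792, 3)
tubeA [ 0.546 -0.378  0.065]
tubeB [ 0.368 -0.337  0.065]
mid [ 0.457 -0.359  0.065]
knob [ 0.556 -0.127  0.14 ]
saddle [0.43  0.058 0.06 ]
box [0.719 0.011 0.13 ]
pipe [0.601 0.024 0.1  ]
[[-9.75288358e-01  2.20935735e-01 -1.43168591e-04]
 [ 2.20935761e-01  9.75287793e-01 -1.05382249e-03]
 [-9.31964674e-05 -1.05941187e-03 -9.99999434e-01]] {'camera_matrix': array([[368.69671781,   0.        , 319.53179408],
       [  0.        , 368.69671781, 236.53233562],
       [  0.        ,   0.        ,   1.        ]]), 'world_to_cam': array([[ 2.20354202e-01,  9.75419874e-01,  3.06744604e-04,
        -6.24878156e-01],
       [-9.46787192e-01,  2.13961492e-01, -2.40446446e-01,
         2.50042701e-02],
       [-2.34601874e-01,  5.26929629e-02,  9.70662358e-01,
        -3.89681878e-01],
       [ 0.00000000e+00,  0.00000000e+00,  0.00000000e+00,
         1.00000000e+00]])} [0.13803152 0.60922534 0.2049144 ]
```

View pics/crop1.png

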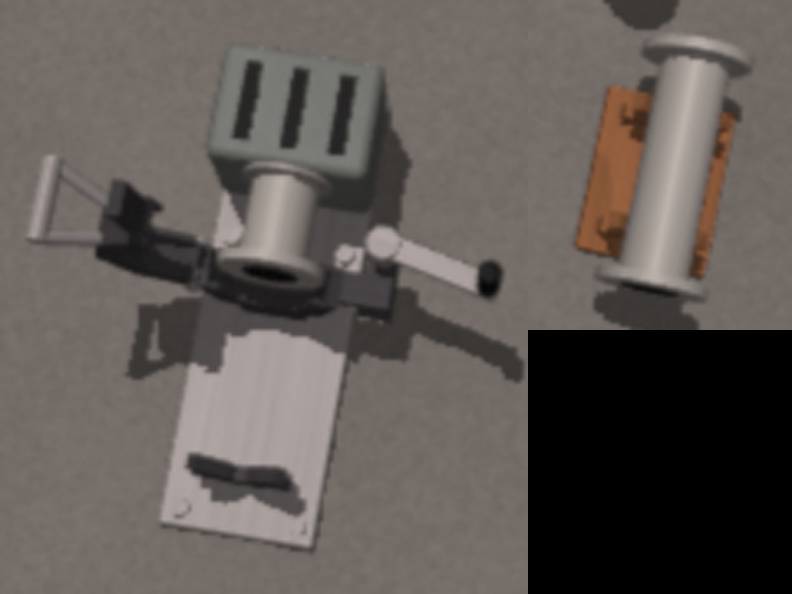

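The crop confirms it: at (690,160) is a grey tube with flanges at both ends in a wooden rest. The port crop shows the clamp open to the left with its handle at (43,200), the knob at (489,280) and the saddle at (240,470). Next I take near views with the wrist camera over the port and then over the tube.

```bash
python3 - <<'E'
from h import *
import pickle
R=down(1.36)
for n,p in(("port",[.50,.04,.36]),("tube",[.447,-.355,.27])):
    bot.move_to(p,R);bot.wait(.3)
    c=bot.get_calibration("wrist");im=bot.snapshot("wrist")[:,:,::-1]
    cv2.imwrite(f"pics/w_{n}.png",im);pickle.dump(c,open(f"{n}.pkl","wb"));s=bot.state();print(s["time_s"],s["ee_pos"])
E
```

```text
2.9083 [0.49998888 0.04010629 0.35994476]
4.7667 [ 0.44722873 -0.35472071  0.27006842]
```

View pics/w_port.png

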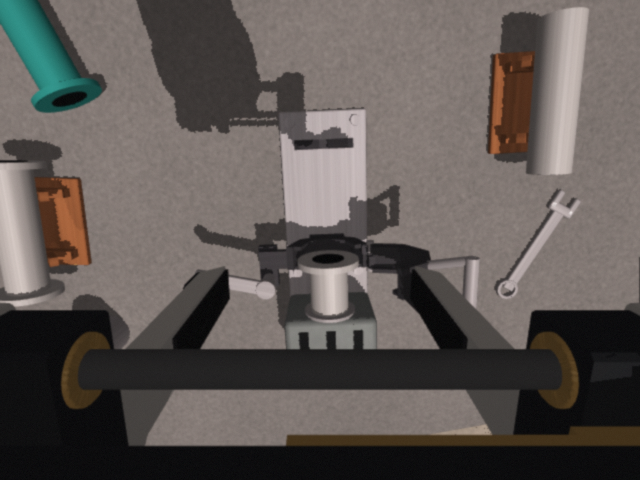

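View pics/w_tube.png

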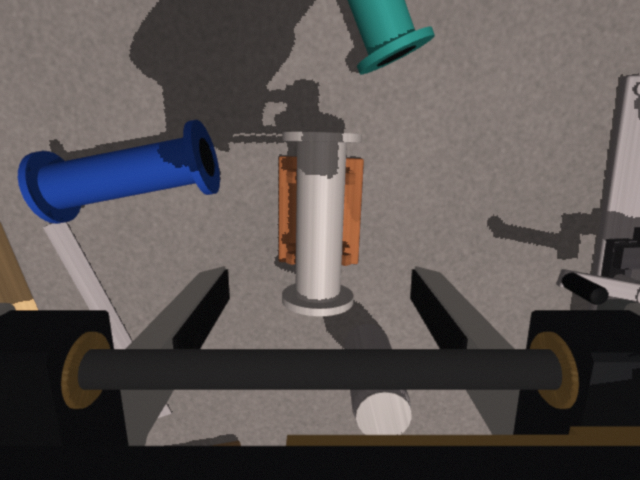

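The wrist views show the tube with flange rims at about (283..360,137) and (282..354,298), axis column about 321. The port shows the fixed flange ring at (299..358,259), the saddle at (293..354,143), the handle bar at (472,280) and the latch pivot at (266,290).

```bash
python3 - <<'E'
from h import *
import pickle
ct=pickle.load(open("tube.pkl","rb"));cp=pickle.load(open("port.pkl","rb"))
im=cv2.imread("pics/w_tube.png").astype(int);V=im.max(2);S=im.max(2)-im.min(2)
for r in (185,210,240,265,280,295,298,302):
    print(r,np.round([x for x in range(265,375) if abs(V[r,x+1]-V[r,x-1])>30]).tolist())
print("col",[ (c,[y for y in list(range(120,160))+list(range(275,325)) if abs(V[y+1,c]-V[y-1,c])>25]) for c in (290,305,320,335,352)])
P=lambda u,v,z=.065:onz(ct,u,v,z)
for a,b,r in((283,360,137),(282,354,298)):
    A,B=P(a,r),P(b,r);print("rim",A.round(4),B.round(4),((A+B)/2).round(4),np.linalg.norm(A-B).round(4))
Q=lambda u,v,z:onz(cp,u,v,z)
for n,u1,u2,r,z in(("flange",299,358,259,.08),("plate",280,365,110,.006),("plate2",285,367,230,.006),("saddle",293,354,143,.06)):
    A,B=Q(u1,r,z),Q(u2,r,z);print(n,((A+B)/2).round(4),np.linalg.norm(A-B).round(4))
im=cv2.imread("pics/w_port.png").astype(int);V=im.max(2)
for r in (120,170,200,220,255,258,261,280,290,300):
    print(r,[x for x in range(265,385) if abs(V[r,x+1]-V[r,x-1])>25])
print("col",[ (c,[y for y in range(100,330) if abs(V[y+1,c]-V[y-1,c])>25]) for c in (300,310,320,328,336,345)])
t=bot.get_calibration("top")
for n,u,v,z in(("axisA",264/3.3+200,262/3.3+110,.08),("pipetop",288/3.3+200,180/3.3+110,.08)):print(n,onz(t,u,v,z).round(4))
E
```

```text
185 [279, 280, 287, 288, 289, 361]
210 [279, 287, 288, 289, 344]
240 [279, 281, 282, 358]
265 [274, 275, 296]
280 []
295 [281, 282, 303, 304, 335, 336, 337, 352, 353, 354]
298 [281, 282, 306, 307, 308, 324, 325, 329, 330, 352, 353]
302 [281, 282, 348, 349, 352, 353, 356, 357]
col [(290, [131, 132, 140, 141, 284, 285, 302, 303]), (305, [295, 296, 306, 307, 308, 314, 315]), (320, [132, 298, 299, 300, 301, 307, 308, 309, 315, 316, 317]), (335, [295, 296, 297, 306, 307, 308, 313, 314, 315]), (352, [133, 141, 142, 155, 156, 158, 159, 291, 305, 306])]
rim [ 0.3637 -0.374   0.065 ] [ 0.3798 -0.2981  0.065 ] [ 0.3717 -0.336   0.065 ] 0.0776
rim [ 0.533  -0.4153  0.065 ] [ 0.5498 -0.3364  0.065 ] [ 0.5414 -0.3759  0.065 ] 0.0807
flange [0.5751 0.0367 0.08  ] 0.0769
plate [0.3867 0.0691 0.006 ] 0.1168
plate2 [0.5533 0.0393 0.006 ] 0.1217
saddle [0.4302 0.0607 0.06  ] 0.0769
120 [265, 304, 305, 306, 348, 349, 350, 351, 364, 365, 366]
170 [282, 283, 364, 365, 366]
200 [284, 285, 348, 349, 350, 356, 357, 358, 362, 363, 365, 366, 367, 382, 383]
220 [278, 279, 284, 285, 286, 338, 339, 347]
255 [342
[... 625 characters left out ...]
, 250, 251, 253, 254, 255, 262, 263, 267, 268, 269, 312, 313, 314, 318, 319, 322]), (328, [107, 108, 109, 110, 111, 112, 128, 129, 130, 138, 139, 147, 148, 149, 225, 226, 227, 233, 234, 249, 250, 253, 254, 262, 263, 264, 267, 268, 269, 314, 315, 316, 318, 319, 320, 322, 323]), (336, [108, 110, 111, 125, 126, 127, 128, 138, 147, 148, 149, 224, 225, 226, 232, 233, 234, 249, 250, 253, 254, 255, 261, 262, 263, 266, 267, 268, 313, 314, 315, 316, 318, 319, 320, 321, 322, 323]), (345, [109, 110, 111, 132, 133, 134, 136, 137, 138, 146, 147, 148, 218, 219, 220, 235, 236, 237, 250, 251, 265, 266, 267, 272, 309, 310, 311, 316, 317, 319, 320])]
axisA [0.583  0.0381 0.08  ]
pipetop [0.6455 0.0211 0.08  ]
```

```bash
cat >> h.py <<'E'
PO=np.array([.576,.036]);PA=-.172
def port(x,y,z,o=PO,a=PA):
    c,s=np.cos(a),np.sin(a);return np.array([o[0]+c*x-s*y,o[1]+s*x+c*y,z])
E
python3 - <<'E'
from h import *
import pickle
t=bot.get_calibration("top");cp=pickle.load(open("port.pkl","rb"))
for n,p in(("pivot",(.03,-.08,.105)),("hinge",(0,.055,.08)),("saddle",(-.139,0,.06)),("face",(0,0,.08))):
    print(n,proj(t,port(*p)).round(1),((proj(t,port(*p))-[200,110])*3.3).round(0),proj(cp,port(*p)).round(1))
a=1.340
bot.move_to([.4565,-.356,.14],down(a));bot.movel([.4565,-.356,.047],feed=.12,max_force=15)
print(bot.state()["ee_pos"])
bot.gripper_close(35);s=bot.state();print(s["gripper_width"],s["grip_force"],s["contact_force"],s["time_s"])
bot.movel([.4565,-.356,.25],feed=.15);s=bot.state();print(s["gripper_width"],s["contact_force"])
p=port(-.0925,0,.21);bot.move_to(p,down(PA+np.pi/2));bot.wait(.3)
c=bot.get_calibration("wrist");im=bot.snapshot("wrist")[:,:,::-1]
cv2.imwrite("pics/w_hover.png",im);cv2.imwrite("pics/t_hover.png",bot.snapshot("top")[:,:,::-1]);pickle.dump(c,open("hover.pkl","wb"));s=bot.state();print(s["time_s"],s["ee_pos"],p)
E
```

```text
pivot [315.1 182.9] [380. 241.] [265.9 290.8]
hinge [258.6 188.6] [193. 259.] [370.3 258.2]
saddle [271.2 249.3] [235. 460.] [324.2 150.2]
face [280.8 192.2] [267. 271.] [328.1 259.8]
[ 0.45678428 -0.35637835  0.0476915 ]
0.04940543798662626 34.99503493309021 [-1.05181111 -4.60812491 -0.14139556] 7.0333
0.049781102937879164 [ 0.54537634  0.16673277 -4.2560861 ]
10.45 [0.48492471 0.05159703 0.21002025] [0.48486489 0.05183167 0.21      ]
```

View pics/w_hover.png

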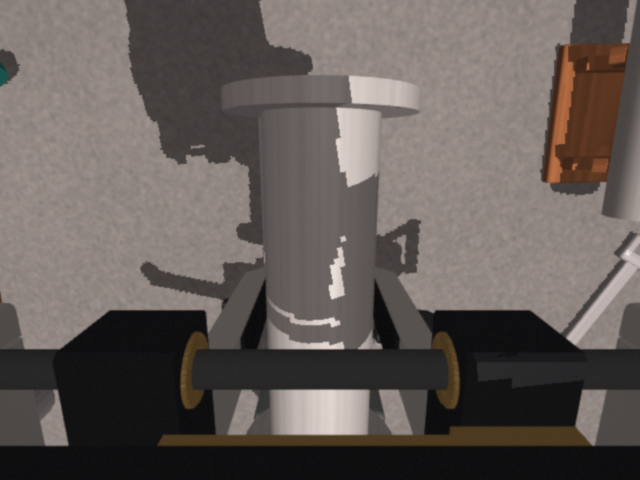

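In the hover view the tube is in the fingers. Its rear flange rim spans (221..420) at row ~90, and the outer corner is at the top, row ~77 on the axis. I turn that into the tube's offset in the hand.

```bash
python3 - <<'E'
from h import *
import pickle
c=pickle.load(open("hover.pkl","rb"));im=cv2.imread("pics/w_hover.png").astype(int);V=im.max(2)
print([(u,[y for y in range(65,130) if abs(V[y+1,u]-V[y-1,u])>14]) for u in(280,300,320,335)])
print([(r,[x for x in range(205,440) if abs(V[r,x+1]-V[r,x-1])>25]) for r in(90,95,140,200)])
s=bot.state();tcp=np.array(s["ee_pos"]);ax=np.array([np.cos(PA),np.sin(PA),0]);ay=np.array([-ax[1],ax[0],0])
f=lambda u,v,z:(lambda d:(round(d@ax,4),round(d@ay,4)))(onz(c,u,v,z)-tcp)
print("end top edge",f(320,77,.269),"inner",f(320,110,.269),"rims",f(221,92,.229),f(420,92,.229))
print("cyl",f(261,140,.229),f(380,140,.229),f(264,230,.229),f(376,230,.229))
# top view: project expected
t=bot.get_calibration("top");T=cv2.imread("pics/t_hover.png")
for x in(-.0025,-.1825):print(proj(t,port(x,.0,.269)).round(1),proj(t,port(x,.04,.229)).round(1),proj(t,port(x,-.04,.229)).round(1))
cv2.imwrite("pics/t_hcrop.png",cv2.resize(T[130:290,190:370],None,fx=3.3,fy=3.3,interpolation=cv2.INTER_CUBIC))
E
```

```text
[(280, [75, 76, 102, 103, 108]), (300, [74, 75, 102, 103, 107]), (320, [74, 75, 102, 103, 106, 107, 108]), (335, [74, 75, 102, 103, 106, 107, 108, 109])]
[(90, [349, 350, 351]), (95, [349, 350, 351]), (140, [334, 335, 336]), (200, [249, 250, 377, 378])]
end top edge (np.float64(-0.0899), np.float64(0.0)) inner (np.float64(-0.0803), np.float64(0.0)) rims (np.float64(-0.0908), np.float64(-0.0404)) (np.float64(-0.0908), np.float64(0.041))
cyl (np.float64(-0.0719), np.float64(-0.0248)) (np.float64(-0.0718), np.float64(0.0254)) (np.float64(-0.033), np.float64(-0.0249)) (np.float64(-0.0329), np.float64(0.0251))
[270.7 170.2] [254.6 172.8] [291.8 178.8]
[253.7 257.3] [237.8 256.2] [276.  262.7]
```

View pics/t_hcrop.png

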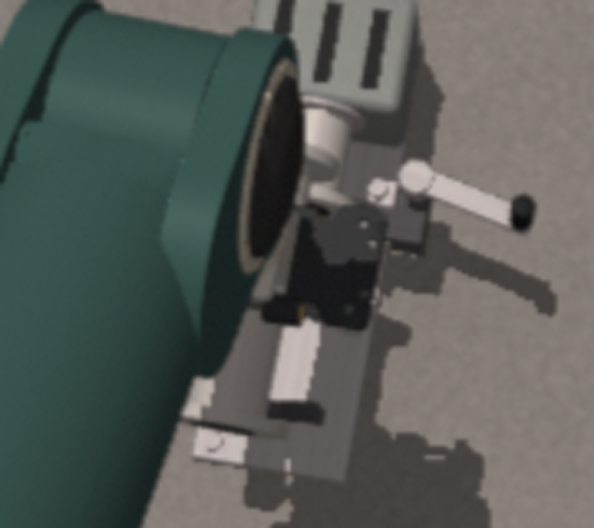

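The tube sits centred in the hand (within ~1 mm), so I lower it with a force guard. When seated, the TCP should be at z ≈ 0.0627.

```bash
python3 - <<'E'
from h import *
p=port(-.092,0,.115);bot.movel(p,feed=.12)
p[2]=.061
h=bot.movel(p,feed=.03,max_force=10);bot.wait(.2);s=bot.state();print(h,s["ee_pos"],p,s["contact_force"],s["wrist_torque"],s["time_s"])
E
```

```text
True [0.48531134 0.05130007 0.06265403] [0.48535751 0.05174609 0.061     ] [ 2.73715817 -3.24113521  4.46004396] [-0.55169751 -0.41840597  0.07836062] 13.1833
```

```bash
python3 - <<'E'
from h import *
import pickle
bot.gripper_open();bot.wait(.2)
s=bot.state();q=np.array(s["ee_pos"])
bot.movel([q[0],q[1],.26],feed=.2);bot.wait(.2)
c=bot.get_calibration("wrist");im=bot.snapshot("wrist")[:,:,::-1];cv2.imwrite("pics/w_seat.png",im);pickle.dump(c,open("seat.pkl","wb"))
t=bot.get_calibration("top");cp=pickle.load(open("port.pkl","rb"));sc=bot.get_calibration("scene")
o=port(0,0,0);ax=port(1,0,0)-o;ay=port(0,1,0)-o
for n,cal,u,v in(("wrist",cp,472,280),("top",t,200+44/3.3,110+198/3.3)):
    a,d=ray(cal,u,v);k=((o-a)@ax)/(d@ax);p=a+k*d;y=(p-o)@ay-.055;z=p[2]-.08
    print(n,y,z,np.hypot(y,z),"theta",np.deg2rad(180)-np.arctan2(67,122)-np.arctan2(z,y))
# ray vs. cylinder radius .139 in view: list theta for projected handle
for th in np.arange(1.65,1.96,.05):
    b=np.pi-np.arctan2(67,122)-th;p=port(0,.055+.1392*np.cos(b),.08+.1392*np.sin(b))
    print(th.round(2),p.round(3),proj(cp,p).round(1),((proj(t,p)-[200,110])*3.3).round(0),proj(sc,p).round(0))
a=proj(c,port(-.0025,0,.12)),proj(c,port(-.1825,0,.12)),proj(c,port(-.1825,.04,.08)),proj(c,port(-.1825,-.04,.08)),proj(c,port(0,0,.12));print(np.round(a,1))
print(bot.state()["time_s"])
E
```

```text
wrist 0.09612759139695382 0.08973922863663981 0.1315052964107485 theta 1.8883379254484831
top 0.08568224151486928 0.10631084007931642 0.1365409873605079 theta 1.7469469321245796
1.65 [0.598 0.166 0.196] [462.9 290.2] [ 54. 196.] [417. 274.]
1.7 [0.599 0.171 0.192] [467.1 288.5] [ 47. 196.] [419. 276.]
1.75 [0.6   0.177 0.188] [470.9 286.7] [ 40. 197.] [421. 278.]
1.8 [0.601 0.182 0.184] [474.4 284.9] [ 34. 197.] [423. 280.]
1.85 [0.602 0.187 0.179] [477.4 283. ] [ 29. 198.] [425. 282.]
1.9 [0.603 0.192 0.174] [479.9 281.1] [ 24. 199.] [427. 284.]
1.95 [0.604 0.196 0.169] [482.1 279.2] [ 19. 201.] [428. 286.]
[[320.  320.2]
 [320.1 120.7]
 [363.  123.6]
 [277.2 123.6]
 [320.  322.6]]
15.6083
```

View pics/w_seat.png

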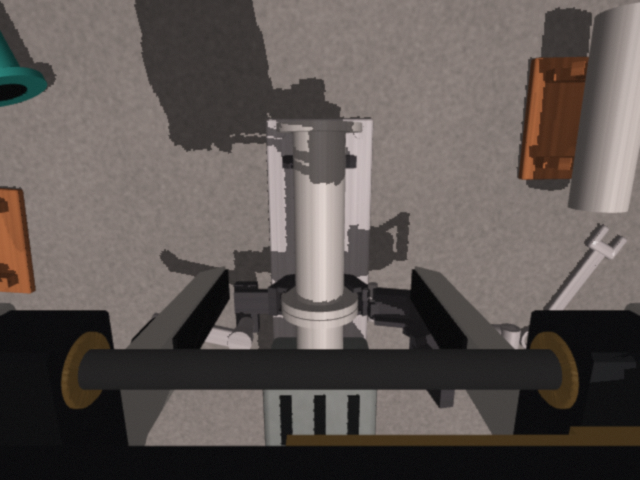

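The tube is seated: its rear edge is at row ~120 (predicted 120.7), its rim at 277..363 (predicted 277..363), and its front flange is in the clamp at (320,305). The handle readings give a clamp angle of about 1.75 rad. Fully open fingers would hit the ear, so I push the bar shut with closed fingers from its +y side along the arc, then press it down.

```bash
cat >> h.py <<'E'
def bar(th):
    b=np.pi-np.arctan2(67,122)-th;return .055+.1392*np.cos(b),.08+.1392*np.sin(b)
E
python3 - <<'E'
from h import *
R=down(PA+np.pi/2)
y,z=bar(1.75);dy=.0195
wp=[port(0,*(np.array(bar(t))+[dy,-.02])) for t in np.linspace(1.75,.12,9)]
st=port(0,y+dy+.022,.30);q=np.array(bot.state()["ee_pos"])
bot.movel([q[0],q[1],.31],feed=.25);bot.gripper_close(20)
bot.move_to(st,R)
st[2]=z-.02;print("hit",bot.movel(st,feed=.15,max_force=8))
for w in wp:
    h=bot.movel(w,feed=.1,max_force=35);s=bot.state();print(h,np.round(s["ee_pos"]-w,4),np.round(s["contact_force"],1),round(s["time_s"],2))
    if h:break
c=bot.get_calibration("wrist");cv2.imwrite("pics/w_c1.png",bot.snapshot("wrist")[:,:,::-1]);cv2.imwrite("pics/s_c1.png",bot.snapshot("scene")[:,:,::-1])
E
```

```text
hit False
False [ 0.0001 -0.0009  0.0005] [ 0.4  0.5 -0.3] 19.62
False [ 0. -0.  0.] [ 0.6 -0.5 -0.7] 20.05
False [-0.      0.0001 -0.0003] [ 0.5  1.  -0.4] 20.48
False [ 0.      0.     -0.0001] [-0.2  0.   0. ] 20.92
False [ 0.     -0.0002 -0.    ] [ 0.3  0.1 -0.1] 21.35
False [-0.     -0.0003 -0.    ] [-0.5  0.7 -0.1] 21.78
False [-0.     -0.0001  0.    ] [-0.3  0.1 -0.1] 22.22
False [-0.     -0.0002  0.    ] [ 0.6 -0.3 -0.1] 22.65
False [-0.0001 -0.0003 -0.    ] [ 1.  -0.  -0.5] 23.08
```

```bash
python3 - <<'E'
import cv2,numpy as np
s=cv2.imread("pics/s_c1.png")[200:400,250:500];w=cv2.imread("pics/w_c1.png")
a=cv2.resize(s,(500,400),interpolation=cv2.INTER_CUBIC)
b=cv2.resize(w[150:400,190:450],(290,279));c=np.zeros((400,790,3),np.uint8);c[:,:500]=a;c[:279,500:]=b
cv2.imwrite("pics/c1.png",c)
E
```

```text
(no output)
```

View pics/c1.png

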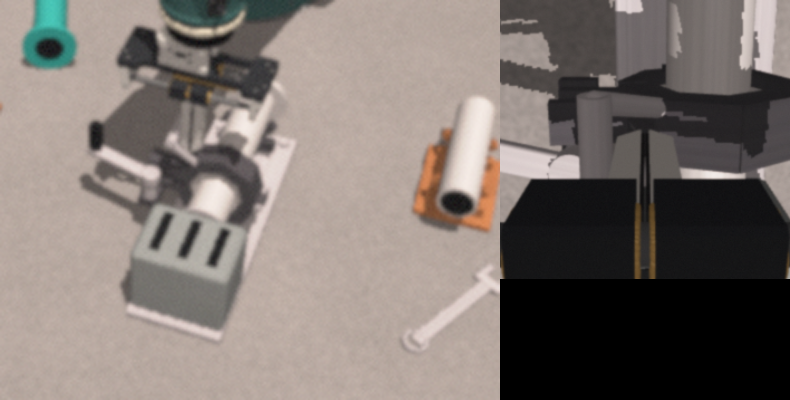

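The clamp followed: the crop shows the half ring over the flange, nearly down, with the bar just left of the fingers at (595,140). Now I press the bar down from above.

```bash
python3 - <<'E'
from h import *
q=np.array(bot.state()["ee_pos"]);bot.movel([q[0],q[1],.205],feed=.15)
bot.movel(port(0,-.069,.205),feed=.15)
f0=np.array(bot.state()["contact_force"])
h=bot.movel(port(0,-.069,.147),feed=.04,max_force=20);s=bot.state()
print(h,np.array(s["ee_pos"]),s["contact_force"]-f0,s["time_s"])
bot.wait(.3);s=bot.state();print(s["ee_pos"],s["contact_force"])
q=np.array(s["ee_pos"]);bot.movel([q[0],q[1],.25],feed=.2)
bot.movel(port(-.13,-.02,.36),feed=.25)
import pickle
bot.wait(.2);c=bot.get_calibration("wrist");cv2.imwrite("pics/w_c2.png",bot.snapshot("wrist")[:,:,::-1]);pickle.dump(c,open("c2.pkl","wb"))
for n,p in(("bar",(0,-.067,.147)),("barL",(-.021,-.067,.147)),("eartip",(0,-.092,.091)),("pivot",(.03,-.08,.105))):print(n,proj(c,port(*p)).round(1))
for a in(1.1,1.2,1.3,1.4,1.5):p=port(.03-.082*np.cos(a),-.08-.082*np.sin(a),.145);print(a,p.round(3),proj(c,p).round(1))
print(bot.state()["time_s"])
E
```

```text
True [ 0.56359508 -0.03419671  0.16127333] [-0.28773642 -2.39543201  0.82939225] 25.125
[ 0.56370034 -0.03364654  0.16179509] [-0.68843714 -3.60765965  0.92070954]
bar [279.7 322.2]
barL [279.2 305.5]
eartip [265.2 302.3]
pivot [273.7 328.3]
1.1 [ 0.543 -0.114  0.145] [205.8 315.7]
1.2 [ 0.55  -0.118  0.145] [203.4 321.6]
1.3 [ 0.557 -0.122  0.145] [201.7 327.7]
1.4 [ 0.564 -0.125  0.145] [200.7 333.9]
1.5 [ 0.572 -0.128  0.145] [200.4 340.1]
27.6167
```

View pics/w_c2.png

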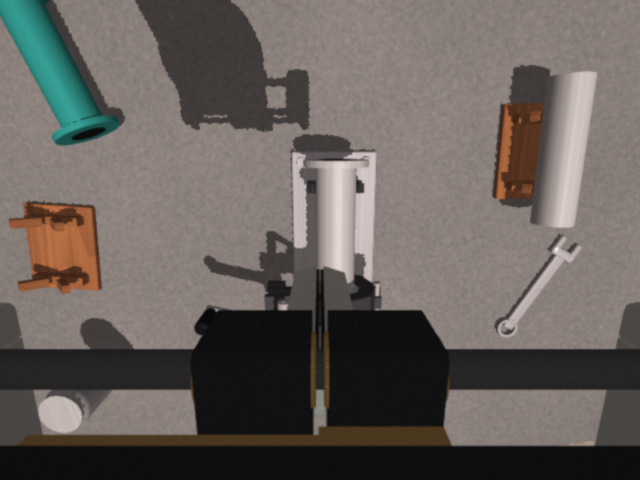

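The view shows the tube still in place and the knob's top at (201,328), so the latch angle is about 1.3. The pressing stopped on first touch at z = 0.161, where a shut bar's top is at 0.154, so I press again to its stop.

```bash
python3 - <<'E'
from h import *
bot.movel(port(0,-.069,.22),feed=.25)
bot.movel(port(0,-.069,.168),feed=.15)
for f in(25,35,35):
    h=bot.movel(port(0,-.069,.150),feed=.025,max_force=f);s=bot.state()
    print(h,np.array(s["ee_pos"])[2],np.round(s["contact_force"],1),s["time_s"])
    bot.wait(.2);s=bot.state();print(s["ee_pos"],np.round(s["contact_force"],1))
E
```

```text
True 0.15741307044406838 [-0.2 -3.5 -0. ] 30.05
[ 0.56393359 -0.03545691  0.15758937] [-0.1 -6.2  1.9]
True 0.1525007020585549 [-0.  -4.8  0.7] 30.5583
[ 0.56343347 -0.03842846  0.15256085] [-1.3 -5.6  0.2]
True 0.15211779853757065 [-1.2 -4.1  5.6] 31.0167
[ 0.5638234  -0.03887927  0.15209778] [-0.7 -3.9  7.3]
```

```bash
python3 - <<'E'
from h import *
q=np.array(bot.state()["ee_pos"]);bot.movel([q[0],q[1],.24],feed=.2)
R=down(PA+3*np.pi/4);n=np.array([-1,1])/2**.5
def wp(a,z,off):
    k=np.array([.03-.082*np.cos(a),-.08-.082*np.sin(a)])-off*n;return port(k[0],k[1],z)
bot.move_to(wp(1.3,.24,.045),R)
print("down hit",bot.movel(wp(1.3,.120,.045),feed=.15,max_force=8))
for a in np.r_[1.3,1.1,.9,.7,.5,.3,.15,.05,-.03]:
    h=bot.movel(wp(a,.120,.0215),feed=.08,max_force=20);s=bot.state()
    print(round(a,2),h,np.round(s["ee_pos"]-wp(a,.120,.0215),4),np.round(s["contact_force"],1),round(s["time_s"],2))
    if h:break
E
```

```text
down hit False
1.3 False [0.     0.0008 0.0003] [1.  0.4 0.2] 34.12
1.1 False [0.     0.0002 0.0001] [-0.4  0.7  0.5] 34.48
0.9 False [0.0001 0.0004 0.0001] [0.2 0.3 0.4] 34.83
0.7 False [0.     0.0006 0.0001] [-0.6 -0.6  0.8] 35.19
0.5 False [0.0001 0.0004 0.0001] [0.1 0.8 0.9] 35.55
0.3 False [0.     0.0004 0.    ] [ 1.  -0.9 -0.1] 35.91
0.15 False [ 0.      0.0005 -0.    ] [-0.  -0.4 -0.8] 36.21
0.05 False [ 0.0001  0.0003 -0.    ] [ 0.  -0.6  0.2] 36.46
-0.03 False [ 0.0004 -0.001   0.0002] [ 1.5 -8.5  0.4] 36.71
```

The stop shows up as 8.5 N at the last waypoint. I push slightly further, retreat, and check knob, handle and tube numerically in the pictures.

```bash
python3 - <<'E'
from h import *
n=np.array([-1,1])/2**.5
k=np.array([.03-.082,-.08])-n*.0205;k[1]+=.006
h=bot.movel(port(k[0],k[1],.12),feed=.03,max_force=20);s=bot.state();print(h,s["ee_pos"]-port(k[0],k[1],.12),np.round(s["contact_force"],1))
k-=n*.03;bot.movel(port(k[0],k[1],.12),feed=.1);bot.movel(port(k[0],k[1],.26),feed=.2)
bot.move_to(port(-.10,-.06,.34),down(PA+np.pi/2));bot.move_to(port(-.24,-.03,.34),down(PA+np.pi/2));bot.wait(.2)
c=bot.get_calibration("wrist");w=bot.snapshot("wrist")[:,:,::-1];cv2.imwrite("pics/w_end.png",w)
bot.move_to([.2,.5,.35],down(1.36));bot.wait(.2)
t=bot.get_calibration("top");T=bot.snapshot("top")[:,:,::-1];cv2.imwrite("pics/t_end.png",T)
sc=bot.get_calibration("scene");S=bot.snapshot("scene")[:,:,::-1];cv2.imwrite("pics/s_end.png",S)
for nm,cal,im in(("wrist",c,w),("top",t,T),("scene",sc,S)):
    e=proj(cal,port(-.052,-.08,.145)),proj(cal,port(-.052,-.08,.125));g=im.max(2)
    u,v=e[1].astype(int);m=(g[v-12:v+13,u-12:u+13]<45).astype(np.uint8)
    k,l,st,ce=cv2.connectedComponentsWithStats(m);print(nm,"knob exp",e[0].round(1),e[1].round(1),[(st[i,4],(ce[i]+[u-12,v-12]).round(1)) for i in range(1,k) if st[i,4]>15],"bar exp",proj(cal,port(0,-.067,.147)).round(1),proj(cal,port(0,-.067-.0,.147+.012)).round(1))
    u,v=proj(cal,port(0,-.067,.154)).astype(int);print(g[v,u-14:u+15].tolist())
print(bot.state()["time_s"])
E
```

```text
True [ 0.00041085 -0.00549726  0.00028893] [ 2.4 -7.8 -0.5]
wrist knob exp [276.1 375.3] [277.9 365.3] [(np.int32(625), array([277., 365.]))] bar exp [288.1 415.1] [287.3 422.5]
[17, 18, 18, 19, 16, 13, 16, 16, 18, 17, 19, 17, 17, 17, 16, 19, 20, 16, 16, 17, 19, 17, 15, 19, 16, 17, 18, 18, 16]
top knob exp [308.3 212.8] [308.7 214.6] [(np.int32(16), array([297.8, 203.2])), (np.int32(57), array([309.2, 215.1]))] bar exp [306.6 189.6] [306.3 188.3]
[58, 57, 61, 69, 69, 56, 41, 36, 47, 88, 137, 161, 154, 135, 146, 155, 143, 125, 97, 79, 92, 82, 91, 109, 116, 133, 133, 72, 48]
scene knob exp [336.7 252.9] [336.4 258.7] [] bar exp [334.9 267.2] [335.1 263.6]
[180, 181, 181, 183, 184, 183, 184, 184, 183, 183, 182, 170, 164, 181, 204, 219, 219, 204, 181, 178, 196, 214, 211, 200, 184, 181, 181, 180, 178]
42.1917
```

```bash
python3 - <<'E'
from h import *
t=bot.get_calibration("top");T=cv2.imread("pics/t_end.png").max(2).astype(int)
for x in(-.1825,-.06,-.09,-.12):
    a=proj(t,port(x,.025,.08));b=proj(t,port(x,-.025,.08));v=int(round((a+b)[1]/2));print(x,a.round(1),b.round(1),v,[u for u in range(int(a[0])-12,int(b[0])+13) if abs(T[v,u+1]-T[v,u-1])>20])
e=proj(t,port(-.1825,0,.12));u=int(e[0]);print("rear top edge",e.round(1),proj(t,port(-.1745,0,.12)).round(1),[(y,T[y,u]) for y in range(int(e[1])-12,int(e[1])+8)])
E
```

```text
-0.1825 [256.4 264.4] [277.1 267.9] 266 [248, 249, 252, 253, 255, 256, 261, 262, 263, 264, 265, 266, 270, 287, 288]
-0.06 [266.1 214.4] [286.5 217.8] 216 [257, 258, 259, 266, 284, 285, 286]
-0.09 [263.8 226.5] [284.2 229.9] 228 [255, 256, 263, 264, 282, 283, 284, 293, 294, 295]
-0.12 [261.4 238.7] [281.9 242.2] 240 [252, 253, 254, 261, 262, 280, 281, 282, 292, 293]
rear top edge [264.4 264.5] [265.  261.1] [(252, np.int64(161)), (253, np.int64(162)), (254, np.int64(164)), (255, np.int64(164)), (256, np.int64(166)), (257, np.int64(167)), (258, np.int64(168)), (259, np.int64(169)), (260, np.int64(172)), (261, np.int64(179)), (262, np.int64(181)), (263, np.int64(176)), (264, np.int64(127)), (265, np.int64(63)), (266, np.int64(79)), (267, np.int64(148)), (268, np.int64(146)), (269, np.int64(102)), (270, np.int64(77)), (271, np.int64(63))]
```

The tube's edges and rear rim match the seat prediction to within a pixel, so I hand in.

```bash
python3 -c "
from cell import bot
print(bot.finish_job())"
```

```text
the job is handed in; nothing more can be done
None
```

The flanged tube is in its seat, the clamp is shut over both flanges, the latch is swung across the ear to its stop, and the job is handed in after about 42 s of robot time; hand-in returned no verdict, but the last pictures showed tube, handle and knob where they belong.

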